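# Load the keyed pipe flange into the welding jig

### The job

Load the welding jig: take the pipe flange that has one flat cut on its rim, turn it until the flat lies along the jig's straight bar, and lower it between the pins until it sits flat on the jig plate before you let go of it. Then swing the keeper arm over the flange's rim as far as its stop. Leave all the other things on the bench where they lie.

Things in the scene. Friction and masses are not known exactly. Their poses are not given: they have to be found in the camera images.
- flange: the steel pipe flange to load, 0.45 to 0.85 kg, upright: a disc 96 mm across, 14 mm thick, with one flat on its rim 34 mm from the axis (about 68 mm long), and on the disc a central pipe stub 38 mm across, 42 mm high, to grip at any yaw (total height 56 mm; a weld fillet 22 mm in radius at the stub's foot). Origin: centre of its underside; z up; x points to the flat, y along it.
- flange_flat (a point): middle of the flange's flat, at its lower edge, 34 mm from the axis along the flange's x
- jig: the fixed welding jig: a dark steel plate 150 mm (its x) by 230 mm (its y), 12 mm thick, with a nest of four steel pins and a straight bar, and the keeper arm. Origin: on the bench under the centre of the nest (the plate reaches from -75 to 75 mm in x, -145 to 85 mm in y from it). Its x points from the nest's centre to the bar, z up.
- nest (a point): nest's centre on the jig plate's top face (12 mm above the bench): where the flange's origin must rest. Axes as the jig's. Four pins, 10 mm thick, stand at 65 and 130 degrees either side of the jig's x, the bar on its +x side; they rise 17 mm above the plate, the upper 6 mm coned or chamfered as a lead-in, and leave the flange about 1.25 mm of play all round.
- bar_face (a point): middle of the bar's face that looks to the nest, at plate level, 35.25 mm from the nest's centre along the jig's x. The bar is 48 mm long along the jig's y, 12 mm thick, 17 mm high. The flange's flat must lie along this face.
- keeper (a joint): keeper arm's angle about its upright pivot, rad: 0 = against its stop, arm over the flange's rim, pointing along the jig's +y at the nest's centre; grows counter-clockwise from above to 1.9. Starts open; stays where left; about 2 N at the handle moves it. The arm: aluminium strap 20 mm wide, 8 thick, tip 82 mm from the pivot, underside 17.5 mm above the plate (3.5 above a seated disc).
- keeper_pivot (a point): the keeper's pivot axis, 108 mm from the nest's centre along the jig's -y, at the underside of the arm (29.5 mm above the bench)
- keeper_handle (a point): top of the keeper's black upright handle, a round post 14 mm across and 48 mm high standing on the arm 40 mm from the pivot; its top is 85.5 mm above the bench. It may be pinched from above or pushed sideways.
- round_flange: bystander, leave alone: look-alike steel flange with a fully round rim (no flat); otherwise the same sizes as the flange; not wanted
- dish: bystander, leave alone: round aluminium dish 90 mm across, 18 mm high, with three ceramic nozzles in it
- pliers: bystander, leave alone: pliers with orange grips, about 165 mm long, 16 mm high
- u_bar: bystander, leave alone: dark steel round bar, 12 mm thick, bent to a U, about 100 x 60 mm
- wrench: bystander, leave alone: open-ended wrench, 180 mm long
- hammer: bystander, leave alone: hammer, 270 mm long
- tube: bystander, leave alone: offcut of square steel tube, 110 x 30 x 30 mm

How it is judged:
By the outcome, as a careful person would: the job done as asked, in the order asked, and still so for the second after the job is handed in, with the robot touching nothing.
It also fails if it takes over 64 s, if anything falls off the work surface, if the arm or the gripper's body presses on something with over 40 N, if the wrist force passes 120 N, or if a joint passes its speed limit or range.

### The arm

A 6-joint arm with a two-finger parallel gripper is mounted at the origin on the work surface. World frame = base frame: x ahead of the robot, y to its left, z up, the work surface at z = 0. Lengths are in m, angles in rad, forces in N, time in s.
With the tool pointing down it reaches from about 0.425 to 1.125 m from the base axis. Payload 14.9 kg.
Tool frame: the origin (TCP) lies at the very end of the fingers, on their centre line; the grasp point (between the pads) lies 19 mm behind it; z points along the fingers, y is the line along which they close (so a half turn about z gives the same grasp; the last joint's range is limited). The gripper opens to 91 mm and grips with 3 to 60 N. Pads are 32 mm wide; open, the fingers measure 118 mm over their backs; the gripper's body (76 mm by 178 mm) begins 60 mm behind the grasp point.
Start: joints at [1.264, 0.379, 1.734, -0, 1.028, -0.033], TCP at [0.189, 0.674, 0.214] pointing down, gripper open.
Joint ranges: [-2.77, 2.77], [-0.74, 2.19], [0, 2.66], [-1.06, 4.2], [0.31, 2.87], [-3.08, 3.08]. Speed limits (rad/s): [1.89, 1.89, 2.39, 3.14, 3.14, 3.14].

### API

Orientations are given as a 3x3 rotation matrix whose columns are the frame's x, y, z axes.
In Python, from cell import movep, movel, set_joints, release, gripper_close, pause, ik, state, capture, camera_params, MotionError, hand_in gives the robot as it stands. Calls block until the motion is done:
- movep(position, orientation): joint-space move of the TCP to a pose.
- movel(position, ori=None, rate=0.15, until_force=None): straight line of the TCP; ori=None keeps the orientation; rate is the mean speed in m/s. With until_force (N) it stops when the force on the tool has changed by that much, and returns True; else False.
- set_joints(angles): joint-space move.
- release() and gripper_close(): open the fingers fully, or close them until they stop; the grip force is fixed at half the most.
- pause(seconds).
- ik(position, orientation): joint angles nearest the present ones, or None.
- state(): the state.
- capture(name): name is "scene" or "side" or "wrist"; returns the picture (420x560x3 uint8, red, green, blue); there is no depth.
- camera_params(name): a dict with "fx", "fy", "cx", "cy" (pixels), "R" (3x3) and "t" (3): a world point X has camera coordinates R X + t; the wrist camera has in their place "mount" (4x4, takes a point from camera to tool coordinates, whose origin is the TCP and whose axes are the flange's). Camera axes: x right, y down, z forward; pixel columns grow to the right and rows downward; lengths in m; the calibration is good to about 2 mm. A picture is of the moment at which its call begins: read the wrist's pose just before it. camera_params takes no time and is no camera call.
A pose or a line that the arm cannot do raises MotionError and nothing moves.
- hand_in(): hands the job in; it is judged then, once.
The state is a dict: "t": time; "q": joint angles; "dq": joint speeds; "joint_efforts": joint torques, N m; "eef_pos": TCP position; "ee_rot": TCP orientation; "contact_force": force on the tool from outside, world axes, zero at the start; "torque": the same for the moment, N m; "gripper_width": finger opening in m; "finger_force": force on a finger pad.
Only numpy, scipy, OpenCV 4.12 (cv2) and the standard library are available. Lean on these libraries where they do the work, as an engineer would, in place of code of your own. Each camera call takes 0.05 s, during which the arm holds its last target. There are 200 camera calls.

## Working session

There is one attempt and no reset: what is moved stays moved. The work goes in short steps, each a Python script; the robot and the scene stay as the last script left them, time stands still between calls to the robot, and variables do not carry over. Pictures are saved under pics/ and viewed, at most 10 in all, crops included, and the job is handed in when it is done.

```bash
mkdir -p pics; ls
python3 - <<'E'
from cell import *
import cv2
for n in("scene","side"):
    cv2.imwrite(f"pics/{n}0.png",capture(n)[...,::-1]); p=camera_params(n); print(n,{k:(v.tolist() if hasattr(v,'tolist') else v) for k,v in p.items()})
print(camera_params("wrist")); s=state(); print(s["t"],s["ee_rot"],s["gripper_width"])
E
```

```text
pics
scene {'fx': 384.15958189338744, 'fy': 384.15958189338744, 'cx': 282.50547708619524, 'cy': 207.11816921083914, 'R': [[-0.7829943353379042, 0.6219795070046453, -0.007833498261430542], [0.34015319835786834, 0.41759870431298896, -0.8425598636316741], [-0.5207837098793182, -0.6623841898946341, -0.5385457385421991]], 't': [0.44016223243155744, -0.1235195393309459, 1.397942436452512]}
side {'fx': 538.4227024705815, 'fy': 538.4227024705815, 'cx': 278.7279441714014, 'cy': 212.31663429624157, 'R': [[0.7973524082870336, -0.6034033006756863, -0.011558275500922964], [-0.30701551009912925, -0.38906094168511757, -0.8685465216173863], [0.5195869643836721, 0.6960862305697313, -0.4954728509754937]], 't': [-0.4449089622183334, 0.26987414862943576, 1.446862730902133]}
{'fx': 302.75075424821836, 'fy': 302.75075424821836, 'cx': 279.2825163386463, 'cy': 208.657102007864, 'mount': array([[ 7.26963377e-04, -9.66385288e-01, -2.57097154e-01,
         7.34769167e-02],
       [ 9.99999553e-01,  8.57941623e-04, -3.97278259e-04,
        -1.02537890e-04],
       [ 6.04498214e-04, -2.57096750e-01,  9.66385480e-01,
        -1.70076027e-01],
       [ 0.00000000e+00,  0.00000000e+00,  0.00000000e+00,
         1.00000000e+00]])}
0.1 [[-9.62753092e-01  2.70382002e-01 -2.36412931e-04]
 [ 2.70382105e-01  9.62752678e-01 -8.93945974e-04]
 [-1.40997198e-05 -9.24571076e-04 -9.99999572e-01]] 0.09098349532659454
```

View pics/scene0.png

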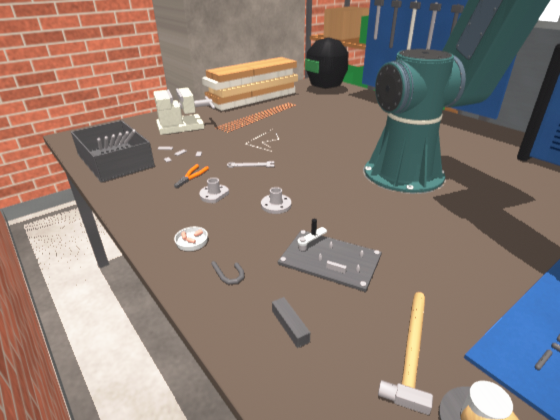

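View pics/side0.png

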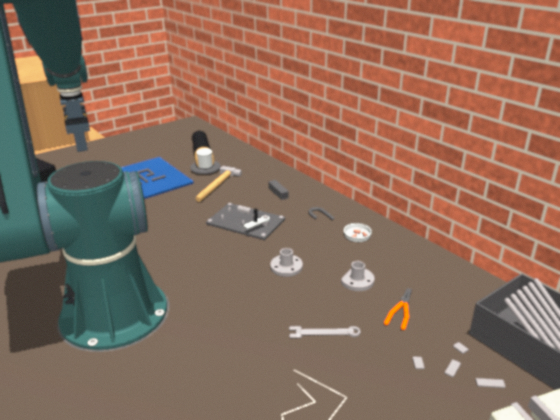

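The scene view shows flanges at (213,190) and (276,201), the jig plate at (330,258) with its bar at (336,266), and the keeper handle at (313,225). In the side view the flanges are at (357,276) and (286,262), and the jig is at (246,219). I'll triangulate roughly, then look with the wrist camera.

```bash
cat > h.py <<'E'
import numpy as np, cv2
from cell import *
W=camera_params("wrist")
def Pm(n,pose=None):
    p=W if n=="wrist" else camera_params(n)
    K=np.array([[p["fx"],0,p["cx"]],[0,p["fy"],p["cy"]],[0,0,1]])
    if n=="wrist":
        T=np.eye(4);T[:3,:3]=pose[1];T[:3,3]=pose[0]
        M=np.linalg.inv(T@p["mount"])[:3]
    else: M=np.c_[p["R"],p["t"]]
    return K@M
def tri(P1,u1,P2,u2):
    X=cv2.triangulatePoints(P1,P2,np.array(u1,float).reshape(2,1),np.array(u2,float).reshape(2,1))[:,0]
    return X[:3]/X[3]
def proj(P,X):
    a=P@np.r_[X,1]; return a[:2]/a[2]
def onz(P,u,z):   # pixel -> point on plane z
    A=P[:,[0,1,3]].copy(); A[:,2]+=P[:,2]*z
    a=np.linalg.solve(A,[u[0],u[1],1]); return a[:2]/a[2]
def wcap(name):
    s=state(); im=capture("wrist"); cv2.imwrite(f"pics/{name}.png",im[...,::-1])
    np.savez(f"pics/{name}.npz",p=s["eef_pos"],R=s["ee_rot"]); return im
def wP(name):
    d=np.load(f"pics/{name}.npz"); return Pm("wrist",(d["p"],d["R"]))
def down(yaw):  # tool y axis direction at yaw (from world x), z down
    c,s=np.cos(yaw),np.sin(yaw); y=np.array([c,s,0]); z=np.array([0,0,-1.]); return np.c_[np.cross(y,z),y,z]
E
python3 - <<'E'
from h import *
A,B=Pm("scene"),Pm("side")
for n,a,b in [("f213",(213,181),(357,265)),("f276",(276,190),(286,251)),("handle",(314,220),(256,210)),]:
    print(n,tri(A,a,B,b))
for n,a in [("pl",(283,259)),("pr",(380,252)),("pb",(362,283)),("pt",(303,235)),("jig",(330,258))]: print(n,onz(A,a,.012))
for n,a in [("sl",(209,222)),("sr",(284,218)),("sb",(264,236)),("st",(230,205))]: print(n,onz(B,a,.012))
E
```

```text
f213 [ 0.61342003 -0.29697886  0.05435639]
f276 [ 0.49493935 -0.11874594  0.05717019]
handle [0.54155128 0.10238123 0.08236628]
pl [0.6476697  0.10983778]
pr [0.43358842 0.24714018]
pb [0.55688484 0.2949702 ]
pt [0.54086331 0.06485723]
jig [0.55171858 0.18246701]
sl [0.43887687 0.23580368]
sr [0.65587326 0.09909333]
sb [0.533995   0.04746832]
st [0.55991783 0.29262814]
```

Run:
```python
from h import *
t=lambda:round(state()["t"],2)
for n,p in [("j1",(.58,.12,.2)),("j2",(.50,.22,.2)),("f1",(.58,-.16,.2)),("f2",(.56,-.27,.2))]:
    r=np.arctan2(p[1],p[0]); 
    movep(p,down(r+1.5708)); pause(.2); wcap(n); print(n,t(),state()["q"].round(2))
ims=[cv2.imread(f"pics/{n}.png") for n in("j1","j2","f1","f2")]
cv2.imwrite("pics/m1.png",cv2.resize(np.vstack([np.hstack(ims[:2]),np.hstack(ims[2:])]),(800,600),interpolation=cv2.INTER_AREA))
```

```text
j1 2.76 [ 0.17  0.23  1.96  0.    0.95 -1.61]
j2 3.58 [ 0.37  0.16  2.05 -0.    0.93 -1.61]
f1 5.28 [-0.31  0.24  1.95  0.    0.95 -1.61]
f2 6.05 [-0.49  0.27  1.91  0.    0.96 -1.61]
```

View pics/m1.png

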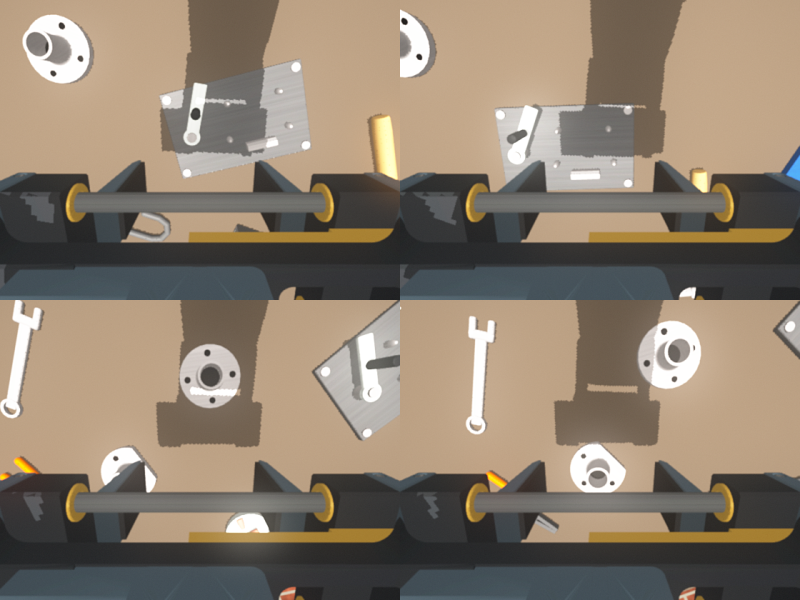

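The montage shows the flange with the flat in the f2 frame (lower right quadrant) at about (597,468), its flat facing the upper right. The fully round one is the flange nearer the jig. In j1 the jig has its bar at about (262,144). Next I'll take two close views of the target flange and enlarge the jig views.

Run:
```python
from h import *
c=np.array([.613,-.297]); u=c/np.linalg.norm(c); v=np.array([-u[1],u[0]])
for n,a,b in [("g1",.08,.05),("g2",.08,-.05)]:
    p=np.r_[c+a*u+b*v,.16]; movep(p,down(np.arctan2(u[1],u[0])+1.5708)); pause(.25); wcap(n); print(state()["t"],proj(wP(n),np.r_[c,.056]))
def crop(n,x0,y0,w,h,W,H): return cv2.resize(cv2.imread(f"pics/{n}.png")[y0:y0+h,x0:x0+w],(W,H),interpolation=cv2.INTER_CUBIC)
def cr(n,X):
    q=proj(wP(n),X).round().astype(int); x0=int(np.clip(q[0]-100,0,360)); y0=int(np.clip(q[1]-100,0,220)); print(n,x0,y0); return crop(n,x0,y0,200,200,400,400)
cv2.imwrite("pics/m2.png",np.hstack([cr(n,np.r_[c,.03]) for n in("g1","g2")]))
cv2.imwrite("pics/m3.png",np.hstack([crop("j1",210,60,240,200,400,333),crop("j2",110,110,240,200,400,333)]))
```

```text
7.0083 [222.81898306 120.64577596]
7.7917 [336.30083508 120.39627068]
g1 128 21
g2 231 21
```

View pics/m2.png

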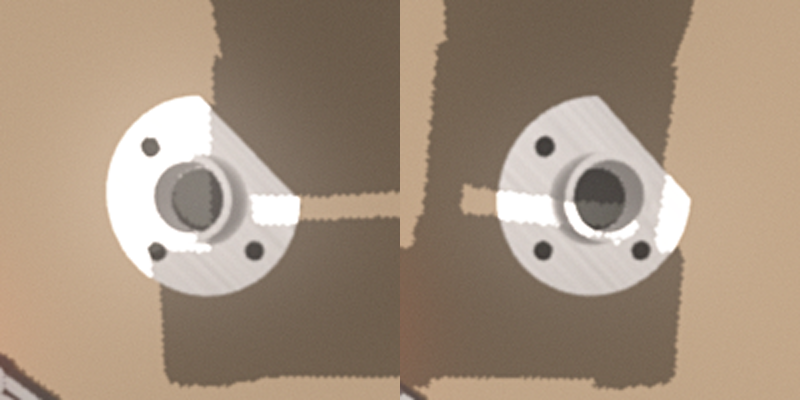

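View pics/m3.png

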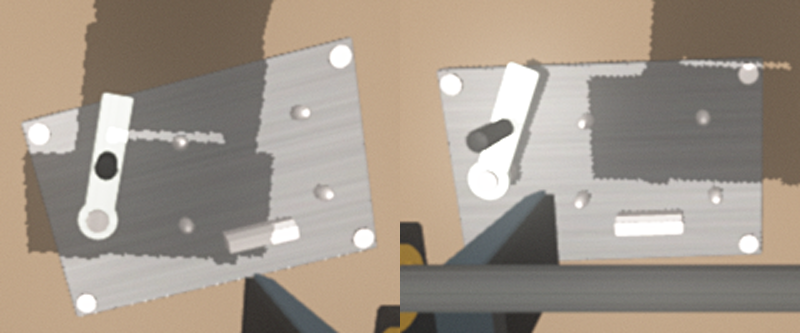

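m2 shows the flat on the flange's upper-right side, with the stub near crop (196,198) in g1 and (600,200) in g2. m3 shows the plate corners, the four pins, the bar and the keeper, with the arm pointing towards the robot. I'll fit the models to silhouettes.

```bash
cat > fit.py <<'E'
from h import *
from scipy.optimize import minimize, least_squares
def gray(n):
    im=cv2.imread(f"pics/{n}.png").astype(float); im=cv2.GaussianBlur(im,(0,0),.7)
    return im
def sat(n):
    im=gray(n); return (im[...,2]-im[...,0])/(im[...,2]+1)
def hull_mask(P,pts):   # convex hull of projected 3D points, antialiased
    q=(P@np.c_[pts,np.ones(len(pts))].T); q=(q[:2]/q[2]).T.astype(np.float32)
    h=cv2.convexHull(q); S=8
    m=np.zeros((420*S,560*S),np.uint8); cv2.fillConvexPoly(m,np.round((h+.5)*S-.5).astype(int),255)
    return cv2.resize(m,(560,420),interpolation=cv2.INTER_AREA)/255.
def se2(p,pts):
    c,s=np.cos(p[2]),np.sin(p[2]); o=pts.copy(); o[:,:2]=pts[:,:2]@np.array([[c,s],[-s,c]])+p[:2]; return o
a0=np.arccos(34/48); a=np.linspace(a0,2*np.pi-a0,90)
disc=np.array([[.048*np.cos(t),.048*np.sin(t),z] for t in a for z in(0,.014)])
stub=np.array([[.019*np.cos(t),.019*np.sin(t),z] for t in np.linspace(0,6.28,40) for z in(.014,.056)])
plate=np.array([[x,y,z] for x in(-.075,.075) for y in(-.145,.085) for z in(0,.012)])
def fit(views,parts,p0,steps=(.004,.004,.06)):
    # views: (name,roi x0,y0,x1,y1, sat threshold)
    D=[]
    for n,x0,y0,x1,y1 in views:
        s=sat(n)[y0:y1,x0:x1]; D.append((wP(n),s<.5*(np.percentile(s,2)+np.percentile(s,80)),(slice(y0,y1),slice(x0,x1))))
    def cost(p):
        c=0
        for P,m,r in D:
            g=np.zeros((420,560))
            for q in parts: g=np.maximum(g,hull_mask(P,se2(p,q)))
            c+=np.abs(g[r]-m).sum()
        return c
    p0=np.array(p0,float); sim=np.vstack([p0]+[p0+np.eye(3)[i]*steps[i] for i in range(3)])
    r=minimize(cost,p0,method="Nelder-Mead",options=dict(initial_simplex=sim,xatol=2e-5,fatol=.2,maxiter=150))
    return r.x,r.fun,[m.sum() for _,m,_ in D]
E
cat > a.py <<'E'
from fit import *
# stub top triangulation (bore centre), flange
g1=np.array([128,21])+np.array([197,198])*.5; g2=np.array([231,21])+np.array([200,198])*.5
X=tri(wP("g1"),g1,wP("g2"),g2); print("stub top",X)
F=[("g1",150,40,300,190),("g2",250,40,400,190)]
best=None
for y in (.3,.8,1.3,1.8,2.3,2.8,-2.8,-2.2,-1.7,-1.2,-.7,-.2):
    r=fit(F,[disc,stub],(.613,-.297,y))
    if best is None or r[1]<best[1]: best=r
print("flange",best); Fp=best[0]
for v in F: print(v[0],fit([v],[disc,stub],Fp,(.002,.002,.02))[:2])
# jig by picks
j1=lambda x,y:np.array([210,60])+.6*np.array([x,y]); j2=lambda x,y:np.array([110,110])+.6*np.array([x,y])
pin=lambda d:(.05425*np.cos(np.radians(d)),.05425*np.sin(np.radians(d)),.029)
O=[("j1",j1(22,122),(-.075,-.145,.012)),("j1",j1(351,38),(-.075,.085,.012)),("j1",j1(376,246),(.075,.085,.012)),("j1",j1(82,316),(.075,-.145,.012)),
("j2",j2(37,70),(-.075,-.145,.012)),("j2",j2(361,58),(-.075,.085,.012)),("j2",j2(362,255),(.075,.085,.012)),
("j1",j1(303,112),pin(130)),("j1",j1(180,141),pin(-130)),("j1",j1(327,194),pin(65)),("j1",j1(186,227),pin(-65)),
("j2",j2(188,119),pin(-130)),("j2",j2(303,117),pin(130)),("j2",j2(316,196),pin(65)),("j2",j2(180,201),pin(-65))]
f=lambda p:np.concatenate([proj(wP(n),se2(p,np.array([x]))[0])-u for n,u,x in O])
r=least_squares(f,(.55,.17,.45),loss="soft_l1"); print("jig picks",r.x); print(f(r.x).reshape(-1,2).round(1).tolist())
for v in [[("j1",205,75,450,215)],[("j2",200,120,345,265)]]:
    print("jig sil",fit(v,[plate],r.x,(.003,.003,.02)))
print("plate corner z",tri(wP("j1"),j1(351,38),wP("j2"),j2(361,58)),tri(wP("j1"),j1(376,246),wP("j2"),j2(362,255)))
print("handle",tri(wP("j1"),j1(107,162),wP("j2"),j2(78,139)))
P=se2(r.x,np.array([[0,-.108,.0295]]))[0]; print("pivot",P)
for n,o,u in(("j1",j1,(98,218)),("j2",j2,(86,182))): print(n,"pivot z.0375",onz(wP(n),o(*u),.0375))
E
python3 a.py
```

```text
stub top [ 0.61175873 -0.29723781  0.03228681]
flange (array([ 0.61145332, -0.29765497,  1.91086307]), np.float64(233.9294117647059), [np.int64(6892), np.int64(6883)])
g1 (array([ 0.61140483, -0.2976604 ,  1.90991311]), np.float64(128.2549019607843))
g2 (array([ 0.61147189, -0.29764425,  1.90961829]), np.float64(103.76470588235294))
jig picks [0.5308234  0.20359056 0.45064701]
[[-2.3, -0.8], [0.7, -2.8], [1.2, 0.4], [-3.9, 0.9], [-2.2, -1.6], [1.1, -1.8], [-0.0, -0.7], [1.3, -0.7], [0.3, 0.9], [1.2, -0.3], [0.8, 0.5], [-4.0, 2.4], [-0.2, 0.9], [-0.3, 1.4], [-1.3, 1.3]]
jig sil (array([0.53233224, 0.20326147, 0.44734184]), np.float64(308.65098039215684), [np.int64(21331)])
jig sil (array([0.53243521, 0.20345148, 0.44768252]), np.float64(133.59999999999997), [np.int64(15010)])
plate corner z [0.428915   0.24748351 0.01160535] [0.56229202 0.31333715 0.0096086 ]
handle [0.53514984 0.1062365  0.08713382]
pivot [0.57786259 0.10637269 0.0295    ]
j1 pivot z.0375 [0.57695473 0.10734026]
j2 pivot z.0375 [0.58042775 0.10645268]
```

Both views agree to about 0.2 mm: the flange is at (0.6114, -0.2977) with yaw 1.910, and the jig is at (0.5324, 0.2034) with yaw 0.4475. The plate and handle heights also match the text. My stub-top pick in g1/g2 triangulated to a bad height (0.032), but the scene/side pair gave about 0.055, which is right. I'll pick now, with a pre-pinch across to centre the stub in both directions.

Run:
```python
from h import *
c=[.6114,-.2977]; zt=.026
def rep(m): s=state(); print(m,round(s["t"],2),s["eef_pos"].round(4),round(s["gripper_width"],4),round(float(np.max(s["finger_force"])),1),np.round(s["contact_force"],1),s["q"][5].round(2))
movep([*c,.11],down(1.910-np.pi/2)); movel([*c,zt],rate=.12); gripper_close(); rep("pinch1")
release(); movel([*c,.085],rate=.15); movep([*c,.085],down(1.910)); movel([*c,zt],rate=.12); gripper_close(); rep("pinch2")
movel([*c,.17],rate=.15); rep("lift")
n=[.5324,.2034]
movep([*n,.14],down(.4475)); pause(.2); rep("over"); wcap("o1")
```

```text
pinch1 10.32 [ 0.6116 -0.2977  0.0261] 0.0372 30.0 [ 1.1  1.9 -0.1] -0.83
pinch2 14.71 [ 0.6115 -0.2978  0.026 ] 0.0375 30.0 [ 0.  -0.7  0.2] -2.4
lift 15.82 [ 0.6108 -0.2973  0.1688] 0.0374 30.0 [ 0.4 -0.5 -7.6] -2.4
over 17.98 [0.5326 0.2031 0.14  ] 0.0375 30.0 [-0.1 -0.2 -7.3] -0.12
```

View pics/o1.png

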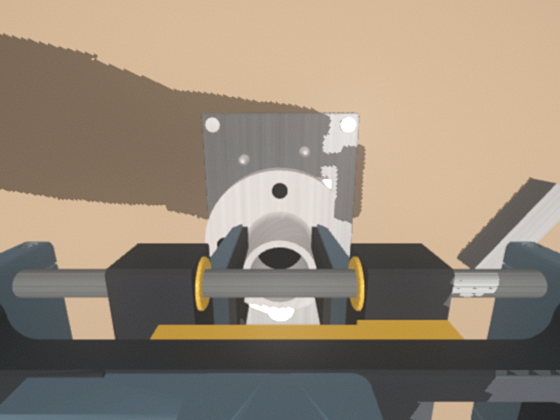

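The picture shows the flange held upright at about (280,240), with the plate edges square to the image and the two +y pins just ahead of the rim at (244,159) and (305,152). I'll lower it.

Run:
```python
from h import *
n=[.5324,.2034]
def rep(m): s=state(); print(m,round(s["t"],2),s["eef_pos"].round(4),round(s["gripper_width"],4),np.round(s["contact_force"],1),np.round(s["torque"],2))
movel([*n,.062],rate=.1); pause(.2); rep("above")
print(movel([*n,.0365],rate=.02,until_force=8)); pause(.2); rep("down")
```

```text
above 19.16 [0.5328 0.2035 0.0626] 0.0376 [ 0.2 -0.1 -6.8] [-0.07 -0.02  0.05]
True
down 20.47 [0.5325 0.2036 0.038 ] 0.0373 [-0.8 -0.2  6.4] [-0.03  0.13  0.02]
```

Contact came at TCP z 0.038, exactly the seated height, with hardly any side load. I'll release, back off and check the seat and the keeper.

Run:
```python
from h import *
n=np.array([.5324,.2034])
release(); movel([*n,.16],rate=.15)
for k,b in(("k1",.03),("k2",-.06)):
    u=n/np.linalg.norm(n); v=np.array([-u[1],u[0]]); c=n-.04*v
    movep(np.r_[c+.1*u+b*v,.18],down(np.arctan2(u[1],u[0])+1.5708)); pause(.25); wcap(k)
print(state()["t"])
ims=[]
for k in("k1","k2"):
    q=proj(wP(k),np.r_[c,.03]).astype(int); x0,y0=int(np.clip(q[0]-110,0,340)),int(np.clip(q[1]-110,0,200)); print(k,x0,y0)
    ims.append(cv2.resize(cv2.imread(f"pics/{k}.png")[y0:y0+220,x0:x0+220],(400,400),interpolation=cv2.INTER_CUBIC))
cv2.imwrite("pics/m4.png",np.hstack(ims))
```

```text
24.7583
k1 140 0
k2 229 0
```

View pics/m4.png

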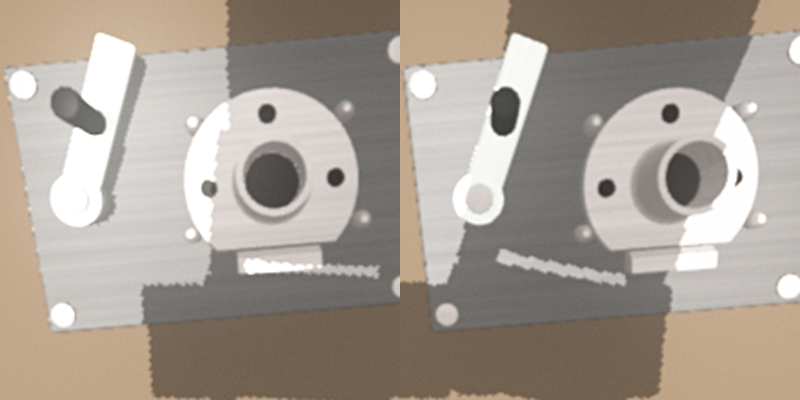

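The flange sits inside all four pins with its flat against the bar (crop k1, flat at (270,245)). The handle top is at (67,103) in k1 and (504,98) in k2. Next I'll swing the keeper.

```bash
cat > kp.py <<'E'
from h import *
J=np.array([.5324,.2034]); yj=.4475; piv=J+.108*np.array([np.sin(yj),-np.cos(yj)])
def hp(phi,z,r=.04): a=yj+np.pi/2+phi; return np.r_[piv+r*np.array([np.cos(a),np.sin(a)]),z]
def rep(m): s=state(); print(m,round(s["t"],2),s["eef_pos"].round(4),round(s["gripper_width"],4),np.round(s["contact_force"],1),np.round(s["torque"],2))
E
python3 - <<'E'
from kp import *
h=tri(wP("k1"),np.array([140,0])+.55*np.array([67,102]),wP("k2"),np.array([229,0])+.55*np.array([104,97])); d=h[:2]-piv
phi=np.arctan2(d[1],d[0])-yj-np.pi/2; phi=(phi+np.pi)%(2*np.pi)-np.pi
print("handle",h,"r",np.hypot(*d),"phi",phi)
assert abs(np.hypot(*d)-.04)<.006 and abs(h[2]-.0855)<.008
z=.056
movep(hp(phi,.13),down(yj+phi)); rep("over"); movel(hp(phi,z),rate=.12); rep("at"); gripper_close(); rep("grip")
N=8
for i in range(1,N+1):
    p=phi+(.12-phi)*i/N
    if movel(hp(p,z),down(yj+p),rate=.06,until_force=15): rep(f"stop at {p:.2f}"); break
rep("near")
print(movel(hp(-.08,z),down(yj-.08),rate=.02,until_force=8)); rep("end")
E
```

```text
handle [0.53638459 0.10524559 0.07916126] r 0.042755696038271764 phi 1.1417506715243313
over 25.37 [0.5394 0.1055 0.1304] 0.0912 [ 0.9  0.5 -0.3] [0. 0. 0.]
at 26.13 [0.5397 0.1054 0.0564] 0.0911 [0.7 0.4 0.5] [ 0.06 -0.08  0.02]
grip 27.3 [0.5391 0.1054 0.056 ] 0.0134 [-1.2  0.3  0.2] [0.25 0.12 0.01]
near 29.5 [0.5568 0.1408 0.056 ] 0.0134 [-9.  14.5  6.6] [2.52 1.51 0.01]
True
end 29.88 [0.5619 0.1439 0.0559] 0.0134 [-3.7  0.8  8.6] [0.05 0.48 0.02]
```

Run:
```python
from kp import *
print(movel(hp(-.12,.056),down(yj-.02),rate=.015,until_force=10)); rep("push"); s=state()
d=s["eef_pos"][:2]-piv; print("phi",np.arctan2(d[1],d[0])-yj-np.pi/2, "tangential F",s["contact_force"][:2]@[np.cos(yj),np.sin(yj)])
```

```text
True
push 30.1 [0.5619 0.1439 0.0559] 0.0129 [-2.8  0.4  7.7] [ 0.04  0.37 -0.01]
phi -0.019893853256568006 tangential F -2.3686567922376724
```

Run:
```python
from kp import *
e=np.array([np.cos(yj),np.sin(yj)])
for k in range(4):
    p=state()["eef_pos"].copy() if k==0 else p
    p[:2]+=.0006*e; movel(p,rate=.01); s=state(); d=s["eef_pos"][:2]-piv
    f=s["contact_force"]; print(round(s["t"],2),s["eef_pos"].round(4),"phi",round(np.arctan2(d[1],d[0])-yj-np.pi/2,4),f.round(1),"tan",round(float(f[:2]@e),1))
    if abs(f[:2]@e)>15: break
```

```text
30.36 [0.5619 0.1439 0.0559] phi -0.0213 [-5.7  0.6  7.7] tan -4.9
30.61 [0.562  0.1439 0.0559] phi -0.0222 [-9.  -1.9 10. ] tan -8.9
30.86 [0.562  0.1439 0.0558] phi -0.0224 [-11.8  -3.6  13.5] tan -12.2
31.11 [0.562  0.144  0.0558] phi -0.024 [-15.6  -5.4  16.4] tan -16.4
```

The force rises with no motion, so the keeper is hard on its stop. I'll release, retreat and check.

Run:
```python
from kp import *
release(); p=state()["eef_pos"].copy(); p[2]=.15; movel(p,rate=.15)
n=J; u=n/np.linalg.norm(n); v=np.array([-u[1],u[0]]); c=n-.04*v
movep(np.r_[c+.1*u-.0*v,.2],down(np.arctan2(u[1],u[0])+1.5708)); pause(.3); wcap("e1"); rep("e")
q=proj(wP("e1"),hp(0,.0855)); q2=proj(wP("e1"),hp(0,.0375,.082)); print(q,q2)
a=cv2.imread("pics/e1.png")[0:210,140:420]; b=cv2.resize(capture("scene")[150:300,180:400][...,::-1],(400,300),interpolation=cv2.INTER_CUBIC)
cv2.imwrite("pics/m5.png",np.hstack([cv2.resize(a,(400,300),interpolation=cv2.INTER_CUBIC),b]))
```

```text
e 34.79 [0.64   0.2017 0.2   ] 0.091 [ 0.4 -0.3  1. ] [ 0.03  0.11 -0.  ]
[249.27274169 103.16240283] [293.85671834 103.3173083 ]
```

View pics/m5.png

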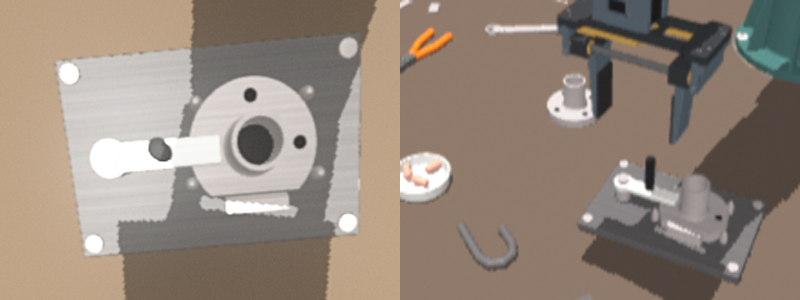

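The flange sits in the nest with its flat on the bar. The arm lies over the rim with its tip at about px (294,105), where (294,103) was predicted for angle 0. The gripper is clear.

```bash
python3 -c "
from cell import *
print(hand_in())"
```

```text
the job is handed in; nothing more can be done
None
```

The job is handed in at about 35 s on the robot's clock: the flat-cut flange is seated in the nest with its flat along the bar, the keeper is hard on its stop over the rim, and I saw no contact with the other things on the bench.

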